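# Feel for the heavy piston of a model engine and hold it half drawn

### The job

The two pistons standing in the little twin-cylinder model engine look alike, but one is solid and much heavier. Feel which: lift each by its rod about a centimetre and let it back down fully home. Then draw the heavier one straight up, without binding it in its bore, until 30 mm of its skirt is out (the dark ring level with the top of the block), and finish while still holding it there in the gripper; the other one stays fully home, neither piston ever comes right out of its bore, and everything else on the desk stays where it is.

Things in the scene. Friction and masses are not known exactly. Their poses are not given: they have to be found in the camera images.
- engine: Twin-cylinder aluminium model engine block with side fins, fixed to the desk: 70 (x) x 160 (y) x 75 mm high (82 x 172 over the fins), on a dark foot plate 104 x 194 x 8 mm. Two vertical round bores, 31.4 mm across, closed at the bottom, 60 mm deep, 84 mm apart along its own y. Origin: centre of the underside, on the desk; z up.
- mouth_left (a point): Centre of the mouth of the bore on the engine's +y side, on the block's top face, 75 mm above the desk.
- mouth_right (a point): Centre of the mouth of the bore on the engine's -y side, on the block's top face, 75 mm above the desk.
- piston_a: A steel piston, loose, upright in either bore, outwardly the same as the other. Skirt 30 mm dia., 60 mm long, thin dark ring 30 mm above its bottom; above it a plain round rod 16 mm dia., 50 mm long, to grip at any yaw. Origin: centre of the underside, z up along it; when home 15 mm above the desk, skirt top flush with the block, rod top 125 mm above the desk.
- piston_b: The other steel piston, same shape, sizes and origin. One of the two is solid, 320 to 440 g, the other hollow, 110 to 150 g; looks do not tell which. Each rests on its bore's floor by gravity alone (no spring or latch) and slides with 1.4 mm of play; it rubs if pulled aside.
- tyre: Bystander: black rubber model tyre lying flat, 60 mm across, 24 mm high; origin under its centre.
- gear: Bystander: brass gear blank lying flat, 56 mm across, 16 mm high; origin under its centre.
- spanner: Bystander: steel spanner, 150 mm long, lying along its own x; origin on its underside.
- paint_jar: Bystander: small glass jar with white cap, 40 mm across, 50 mm high; origin under its centre.
- glue: Bystander: white bottle, 44 mm across, 120 mm high; origin under its centre.
- mouse: Bystander: black computer mouse, 100 x 60 x 34 mm; origin under its centre.
- driver: Bystander: screwdriver with black handle, 170 mm long, lying along its own x; origin on its underside.
Things that resemble listed ones, but are neither listed nor needed, are in the scene too. Of the things like the engine, leave any that is pink; of the rest the larger one is meant.

How it is judged:
On the way, in this order (a step that is already met when the one before it is completed fails the run):
1. the lighter piston has been lifted at least 4 mm to feel its weight, while the heavier one rests at home (bearing on the block with over 2.7 N) (((z of piston_a in the frame of engine above 0.019 m and z of piston_b in the frame of engine below 0.018 m and contact force between piston_b and engine above 2.7 N) or (z of piston_b in the frame of engine above 0.019 m and z of piston_a in the frame of engine below 0.018 m and contact force between piston_a and engine above 2.7 N))), for 0.2 s.
2. one piston is drawn 25 to 35 mm out, held by the fingers, and the other rests at home and is the lighter one (bears on the block with under 2.3 N) (((z of piston_a in the frame of engine between 0.04 and 0.05 m and contact force between the fingers and piston_a above 1 N and z of piston_b in the frame of engine below 0.018 m and contact force between piston_b and engine below 2.3 N and contact force between the fingers and piston_b below 0.1 N) or (z of piston_b in the frame of engine between 0.04 and 0.05 m and contact force between the fingers and piston_b above 1 N and z of piston_a in the frame of engine below 0.018 m and contact force between piston_a and engine below 2.3 N and contact force between the fingers and piston_a below 0.1 N))), for 0.2 s.
At the end, for the whole second after the job is handed in: The heavier piston is drawn 25 to 35 mm out of its bore, still in it and within 0.06 rad of its line, at rest in the fingers' grip; the lighter piston is home (within 3 mm) (((z of piston_a in the frame of engine between 0.04 and 0.05 m and contact force between the fingers and piston_a above 1 N and z of piston_b in the frame of engine below 0.018 m and contact force between piston_b and engine below 2.3 N and contact force between the fingers and piston_b below 0.1 N and linear speed of piston_a below 0.01 m/s and angle between the z axis of piston_a and the z axis of engine, either way round below 0.06 rad and (horizontal distance between piston_a and mouth_left below 0.004 m or horizontal distance between piston_a and mouth_right below 0.004 m)) or (z of piston_b in the frame of engine between 0.04 and 0.05 m and contact force between the fingers and piston_b above 1 N and z of piston_a in the frame of engine below 0.018 m and contact force between piston_a and engine below 2.3 N and contact force between the fingers and piston_a below 0.1 N and linear speed of piston_b below 0.01 m/s and angle between the z axis of piston_b and the z axis of engine, either way round below 0.06 rad and (horizontal distance between piston_b and mouth_left below 0.004 m or horizontal distance between piston_b and mouth_right below 0.004 m)))); the arm keeps its last pose, push and grip.
It fails at once if a piston comes (almost) right out of its bore: raised more than 54 mm (z of any of piston_a, piston_b in the frame of engine above 0.069 m).
It fails at once if a lifted piston is bound in its bore: over 25 N between it and the block while it is more than 12 mm up ((z of piston_a in the frame of engine above 0.027 m and contact force between piston_a and engine above 25 N) or (z of piston_b in the frame of engine above 0.027 m and contact force between piston_b and engine above 25 N)).
It fails at once if something else on the desk is shifted by more than 20 mm (distance of any of tyre, gear, spanner, paint_jar, glue, mouse, driver from where it was at the start of the episode above 0.02 m).
It also fails if it takes over 64 s, if anything falls off the work surface, if the arm or the gripper's body presses on something with over 40 N, if the wrist force passes 120 N, or if a joint passes its speed limit or range.

### The arm

A 7-joint arm with a two-finger parallel gripper is mounted at the origin on the work surface. World frame = base frame: x ahead of the robot, y to its left, z up, the work surface at z = 0. Lengths are in m, angles in rad, forces in N, time in s.
With the tool pointing down it reaches from about 0.425 to 0.925 m from the base axis. Payload 6.8 kg.
Tool frame: the origin (TCP) lies on the mounting face of the last link; the fingertips stand 173 mm ahead of it and the grasp point (between the pads) lies 155 mm ahead of it; y points along the fingers, x is the direction in which the jaws open and shut, and the axes are right-handed (so a half turn about y gives the same grasp; the last joint's range is limited). The gripper opens to 85 mm and grips with 20 to 120 N. Pads are 22 mm wide; open, the fingers measure 114 mm over their backs; the gripper's body (76 mm by 85 mm) begins 54 mm behind the grasp point. The pads swing forward as they close: fully open they stand 13 mm farther back than shut.
Start: joints at [1.125, 0.477, 0.022, 1.555, -0.011, 1.109, -0.083], TCP at [0.224, -0.637, 0.405] pointing down, gripper open.
Joint ranges: [-2.96, 2.96], [-0.34, 2.1], [-1.41, 1.46], [0.24, 2.44], [-1.37, 4.51], [0.17, 1.92], [-2.96, 2.96]. Speed limits (rad/s): [2.39, 2.39, 3.14, 3.14, 3.14, 3.14, 3.14].

### API

Orientations are given as a rotation vector (axis times angle).
In Python, from bench import r gives the robot as it stands.
- The arm moves only by the tool step_arm, never from a script. Its arguments are lists of equal length, an entry for each row: "xyz": the shift along the tool's x, y, z scaled (see below), a list of three; "rotation": the turn, a rotation vector about the tool's x, y, z scaled (see below), a list of three. A call has 1 to 20 rows; each row is the pose to reach, as a shift and turn from the pose measured when the call began, along the tool's axes at that moment; what a row does not reach only later rows make up. The controller multiplies each number of a shift by 30 cm and each number of a turn by 90 degrees. A row lasts 1/8 s, in which the tool goes at most 62.5 mm and 10.7 degrees, less where a joint would pass 70% of its speed; a pose out of reach is approached as far as the arm can. A call with a number of a shift or a turn outside -1 to 1 is refused whole. A call with a gripper value outside its range is refused whole. "grip" is the closure, from 0 (fully open) to 1 (shut), set as the call begins (left out, the last holds). The fingers move at their own pace and stop on an object; "force" is the grip in N (left out, the last holds). Time passes only in rows, so rows that repeat a pose let the fingers close. It gives the time, the measured TCP pose, the force and the opening at its end, in the units of the state.
- r.get_obs(): the state, without advancing time (a new reading comes with each control period).
- r.grab_frame(name): name is "side" or "top"; returns a dict with "pixels" (400x640x3 uint8, red, green, blue), "fx", "fy", "cx", "cy" (pixels), "position" and "attitude" of the camera in the world. Camera axes: x right, y down, z forward; pixel columns grow to the right and rows downward; lengths in m; the calibration is good to about 2 mm. A picture is of the moment at which its call begins. There is no depth.
- r.hand_in(): hands the job in, once; it reports no verdict.
The state is a dict: "clock": time; "joints": joint angles; "qvel": joint speeds; "tau": joint torques, N m; "tcp_pos": TCP position; "orientation": TCP orientation; "contact_force": force on the tool from outside, world axes, zero at the start; "moment": the same for the moment, N m; "grip_width": finger opening in m.
Only numpy, scipy, OpenCV 4.12 (cv2) and the standard library are available. Lean on these libraries where they do the work, as an engineer would, in place of code of your own. Each camera call takes 0.05 s, during which the arm holds its last target.

## Working session

There is one attempt and no reset: what is moved stays moved. The work goes in short steps, Python scripts to look and compute and a tool call to move; the robot and the scene stay as the last step left them, time stands still between calls to the robot, and variables do not carry over. Pictures are saved under pics/ and viewed, and the job is handed in when it is done.

Besides the shell and the picture viewer there is one more tool, called as a command line: name --argument value ..., lists and objects as JSON in quotes. step_arm: Moves the arm, as the interface text tells. Its arguments: {"type":"object","properties":{"xyz":{"type":"array"},"rotation":{"type":"array"},"grip":{"type":"number"},"force":{"type":"number"}},"required":["xyz","rotation"]}

```bash
mkdir -p pics; cat > h.py <<'E'
import numpy as np, cv2
from scipy.spatial.transform import Rotation as R
from bench import r
def att(a):
    a=np.array(a,float)
    if a.shape==(3,3): return a
    if a.size==3: return R.from_rotvec(a).as_matrix()
    return R.from_quat(a).as_matrix()
def snap(cam,name):
    f=r.grab_frame(cam); cv2.imwrite(f'pics/{name}.png',np.array(f['pixels'])[:,:,::-1])
    np.save(f'pics/{name}.npy',{k:v for k,v in f.items()},allow_pickle=True); return f
def load(name): return np.load(f'pics/{name}.npy',allow_pickle=True).item()
def unproj(f,uv,z):
    d=att(f['attitude'])@np.array([(uv[0]-f['cx'])/f['fx'],(uv[1]-f['cy'])/f['fy'],1]); p=np.array(f['position'])
    return p+d*(z-p[2])/d[2]
def proj(f,P):
    c=att(f['attitude']).T@(np.array(P)-np.array(f['position'])); return np.array([f['fx']*c[0]/c[2]+f['cx'],f['fy']*c[1]/c[2]+f['cy']])
E
python3 - <<'E'
from h import *
for c in ('top','side'):
    f=snap(c,c+'0'); print({k:v for k,v in f.items() if k!='pixels'})
print(r.get_obs())
E
```

```text
{'fx': 454.47034355134195, 'fy': 454.47034355134195, 'cx': 325.62879162894023, 'cy': 197.76692674233811, 'position': array([0.35544638, 0.01433319, 1.3969392 ]), 'attitude': array([-2.15452162,  2.1866998 , -0.1587919 ])}
{'fx': 448.2929881959946, 'fy': 448.2929881959946, 'cx': 326.6277664980732, 'cy': 194.0498209563411, 'position': array([0.15142801, 0.86166884, 0.79047708]), 'attitude': array([-0.55279456,  2.60455127, -1.30250977])}
{'clock': 0.1, 'joints': array([ 1.12494984,  0.47774174,  0.02233253,  1.55634299, -0.0115038 ,
        1.10929455, -0.0831323 ]), 'qvel': array([-1.18470086e-03,  8.15389402e-05,  8.57934878e-04, -5.21323708e-05,
       -5.11115048e-04, -9.52568813e-04,  1.01977510e-04]), 'tau': array([ 4.28752508e-03, -5.97756994e+01,  1.61373217e+00, -2.81950450e+01,
        1.28920359e-02,  5.10897866e-03, -5.83513696e-06]), 'tcp_pos': array([ 0.22360401, -0.63663024,  0.40381025]), 'orientation': array([-1.34937338,  0.95795122, -0.95560871]), 'contact_force': array([ 0.07227397, -0.43798337, -0.5660977 ]), 'moment': array([ 0.00178218, -0.04330922, -0.00235662]), 'grip_width': 0.08522665835909946}
```

View pics/top0.png

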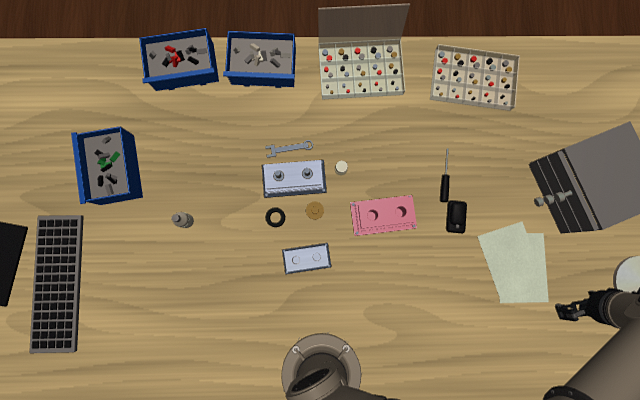

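View pics/side0.png

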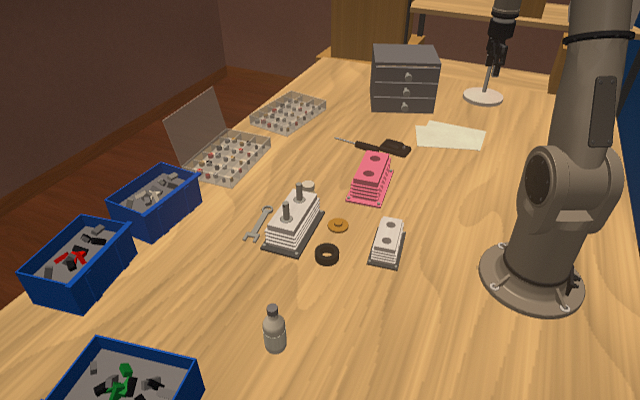

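```bash
python3 - <<'E'
from h import *
print(R.from_rotvec(r.get_obs()['orientation']).as_matrix().round(3))
E
```

```text
[[ 0.331 -0.001  0.944]
 [-0.944  0.002  0.331]
 [-0.002 -1.    -0.   ]]
```

Engine candidates in the top view: the pink block (383,215), a small silver one (306,258), and a larger silver one with two rods standing in it (294,178). The larger silver one fits, since pink is excluded and it has the pistons. I'll confirm it with enlarged crops.

```bash
python3 - <<'E'
from h import *
a=cv2.imread('pics/top0.png')[130:220,240:360]; b=cv2.imread('pics/side0.png')[170:265,230:350]
a=cv2.resize(a,None,fx=6,fy=6,interpolation=cv2.INTER_CUBIC)
cv2.imwrite('pics/cropT.png',a)
cv2.imwrite('pics/cropS.png',cv2.resize(b,None,fx=6,fy=6,interpolation=cv2.INTER_CUBIC))
E
```

```text
(no output)
```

View pics/cropT.png

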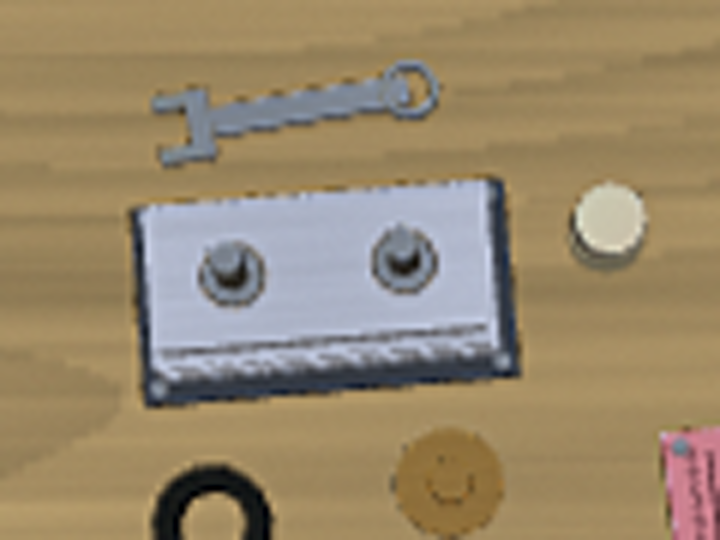

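View pics/cropS.png

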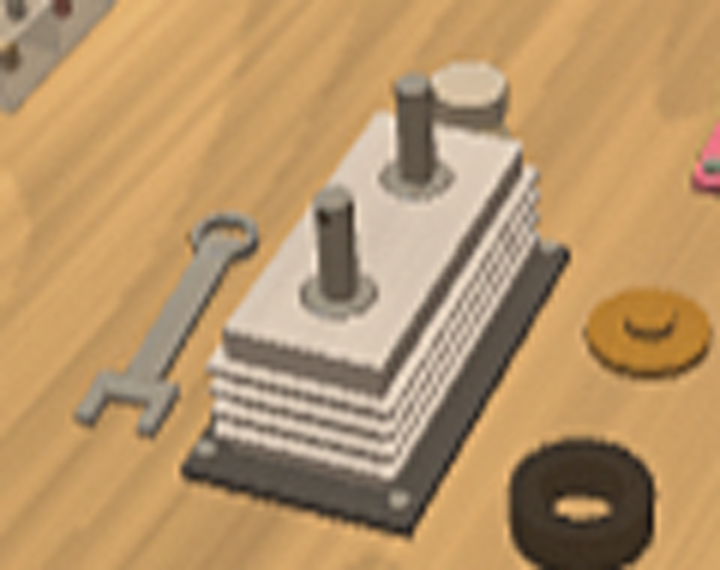

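The crop confirms the larger silver block with two rods. In the top view its bores are at about (278,175) and (307,173). Next I fit its pose.

```bash
python3 - <<'E'
from h import *
from scipy.optimize import least_squares
T=load('top0');S=load('side0')
def pt(U,o): return (np.array(U)+.5)/6-.5+np.array(o)
oT=(240,130);oS=(230,170)
L=[(T,pt((231,274),oT),(0,.042,.075)),(T,pt((404,261),oT),(0,-.042,.075)),
(T,pt((234,251),oT),(0,.042,.125)),(T,pt((404,238),oT),(0,-.042,.125)),
(T,pt((148,406),oT),(-.052,.097,.004)),(T,pt((520,375),oT),(-.052,-.097,.004)),
(T,pt((133,207),oT),(.052,.097,.004)),(T,pt((502,179),oT),(.052,-.097,.008)),
(S,pt((340,298),oS),(0,.042,.075)),(S,pt((416,182),oS),(0,-.042,.075)),
(S,pt((336,195),oS),(0,.042,.125)),(S,pt((413,84),oS),(0,-.042,.125)),
(S,pt((183,472),oS),(.052,.097,.004)),(S,pt((411,535),oS),(-.052,.097,.004)),(S,pt((570,252),oS),(-.052,-.097,.008))]
def fun(p):
    M=R.from_euler('z',p[2]).as_matrix()
    return np.concatenate([proj(f,M@np.array(q)+[p[0],p[1],0])-uv for f,uv,q in L])
s=least_squares(fun,[.4,.1,0],loss='soft_l1')
print(s.x); print(fun(s.x).reshape(-1,2).round(2))
M=R.from_euler('z',s.x[2]).as_matrix()
for f,uv,q in L[:4]+L[8:12]: print(q, unproj(f,uv,q[2]).round(4))
for q in L[:2]: print(M@np.array(q[2])+[s.x[0],s.x[1],0])
E
```

```text
[0.58600149 0.07623716 0.07333572]
[[ 0.13  0.52]
 [-0.23  0.29]
 [-1.77  1.37]
 [-0.53  1.05]
 [-0.76  0.53]
 [-0.01  0.31]
 [-0.72  0.58]
 [ 0.02 -0.21]
 [-0.24 -1.99]
 [-0.   -1.99]
 [-0.55 -0.73]
 [-0.08 -1.19]
 [-0.56 -0.66]
 [-0.28 -1.07]
 [-0.04 -1.88]]
(0, 0.042, 0.075) [0.5845 0.1185 0.075 ]
(0, -0.042, 0.075) [0.5899 0.0337 0.075 ]
(0, 0.042, 0.125) [0.5868 0.1131 0.125 ]
(0, -0.042, 0.125) [0.5921 0.0328 0.125 ]
(0, 0.042, 0.075) [0.5788 0.1247 0.075 ]
(0, -0.042, 0.075) [0.5853 0.042  0.075 ]
(0, 0.042, 0.125) [0.5804 0.1201 0.125 ]
(0, -0.042, 0.125) [0.5866 0.0389 0.125 ]
[0.58292415 0.11812427 0.075     ]
[0.58907883 0.03435005 0.075     ]
```

```bash
cat >> h.py <<'E'
def plan(goal,ang=None,n=None):
    """goal TCP xyz, jaw axis world angle (rad) -> scaled shift & rotation of the final row"""
    o=r.get_obs(); M=R.from_rotvec(o['orientation']).as_matrix()
    d=M.T@(np.array(goal)-o['tcp_pos'])/.3
    out=[d.round(4)]
    if ang is not None:
        x=np.array([np.cos(ang),np.sin(ang),0]);y=np.array([0,0,-1.]);G=np.column_stack([x,y,np.cross(x,y)])
        out.append((R.from_matrix(M.T@G).as_rotvec()/(np.pi/2)).round(4))
    print('plan',*out)
E
python3 - <<'E'
from h import *
plan((.589,.034,.40),.0733)
E
```

```text
plan [-1.7055  0.0153  1.8899] [-6.000e-04 -8.317e-01 -9.000e-04]
```

step_arm --xyz '[[-0.1,0,0.11],[-0.25,0,0.28],[-0.42,0,0.46],[-0.57,0,0.63],[-0.72,0,0.8],[-0.85,0,0.94],[-0.85,0,0.94]]' --rotation '[[0,-0.07,0],[0,-0.15,0],[0,-0.23,0],[0,-0.31,0],[0,-0.38,0],[0,-0.42,0],[0,-0.42,0]]' --grip 0

```text
clock: 0.98
tcp_pos: [0.4068, -0.2986, 0.4042]
orientation: [-1.522, 0.445, -0.443]
contact_force: [0.2, -1.0, -0.3]
grip_width: 0.0855
```

```bash
python3 - <<'E'
from h import *
o=r.get_obs();print(o['clock'],o['tcp_pos'],o['joints'].round(2))
plan((.589,.034,.36),.0733)
E
```

```text
0.975 [ 0.40684575 -0.298641    0.40418214] [ 0.75  0.21 -0.28  1.94  0.07  1.   -0.12]
plan [-0.0829  0.15    1.2611] [-0.0016 -0.4075 -0.0006]
```

step_arm --xyz '[[-0.01,0,0.14],[-0.02,0,0.3],[-0.04,0,0.47],[-0.05,0,0.64],[-0.06,0,0.8],[-0.07,0,0.92],[-0.08,0,1.0],[-0.08,0,1.0]]' --rotation '[[0,-0.07,0],[0,-0.14,0],[0,-0.21,0],[0,-0.28,0],[0,-0.35,0],[0,-0.41,0],[0,-0.41,0],[0,-0.41,0]]'

```text
clock: 1.98
tcp_pos: [0.548, -0.0307, 0.4045]
orientation: [-1.566, -0.063, 0.064]
contact_force: [0.1, -0.6, -0.4]
grip_width: 0.0853
```

```bash
python3 - <<'E'
from h import *
o=r.get_obs();print(o['clock'],o['tcp_pos'],o['joints'].round(2))
plan((.589,.034,.36),.0733)
E
```

```text
1.975 [ 0.54797163 -0.03069081  0.40451966] [ 0.38  0.32 -0.53  1.83  0.18  1.04 -0.14]
plan [0.1538 0.1491 0.2033] [-0.0024  0.0048 -0.0003]
```

step_arm --xyz '[[0.05,0.03,0.07],[0.12,0.09,0.15],[0.154,0.15,0.203],[0.154,0.18,0.203],[0.154,0.2,0.203],[0.154,0.2,0.203]]' --rotation '[[-0.001,0.005,0],[-0.002,0.005,0],[-0.002,0.005,0],[-0.002,0.005,0],[-0.002,0.005,0],[-0.002,0.005,0]]'

```text
clock: 2.72
tcp_pos: [0.5887, 0.0324, 0.3446]
orientation: [-1.57, -0.055, 0.057]
contact_force: [0.5, 0.3, 0.8]
grip_width: 0.0855
```

```bash
python3 - <<'E'
from h import *
o=r.get_obs();print(o['clock'],o['tcp_pos'],o['contact_force'],o['joints'].round(2))
plan((.589,.034,.34),.0733)
f=snap('side','side1');print(proj(f,o['tcp_pos']-[0,0,.173]),proj(f,o['tcp_pos']-[0,0,.155]),proj(f,[.589,.034,.125]))
b=f['pixels'][80:240,230:370,::-1]; cv2.imwrite('pics/c1.png',cv2.resize(b,None,fx=4,fy=3.7,interpolation=cv2.INTER_CUBIC))
f=snap('top','top1')
b=f['pixels'][100:220,220:380,::-1]; cv2.imwrite('pics/c2.png',cv2.resize(b,None,fx=4,fy=4,interpolation=cv2.INTER_CUBIC))
E
```

```text
2.725 [0.58870368 0.03239957 0.34460739] [0.52036908 0.2659441  0.79077996] [ 0.24  0.45 -0.52  1.8   0.27  0.97 -0.32]
plan [0.0014 0.0154 0.0053] [ 0.0002 -0.0014 -0.0008]
[298.2502137  166.80880669] [298.02745934 160.72420608] [298.42300266 182.33318761]
```

View pics/c1.png

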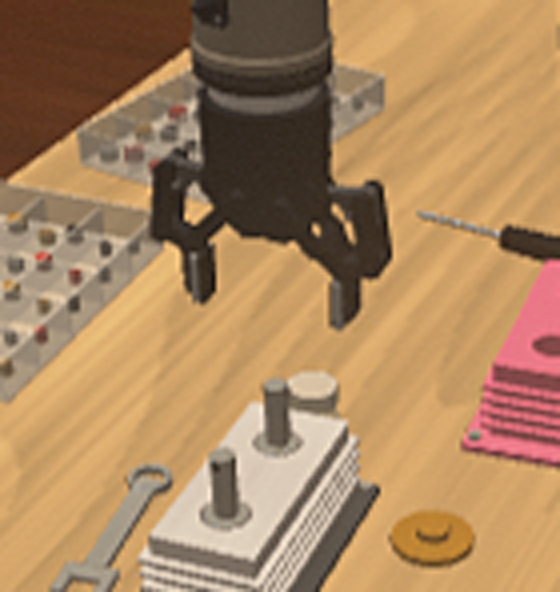

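View pics/c2.png

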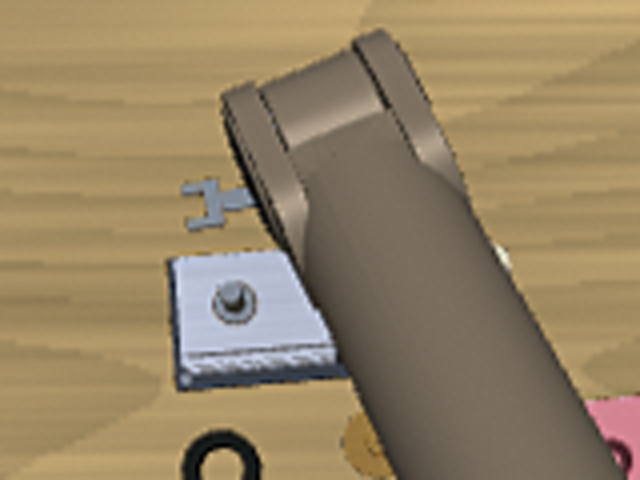

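The tips straddle the right rod: side-view crop shows tips at (203,295) and (342,320), rod top at (276,384). Next I descend around it.

```bash
python3 - <<'E'
from h import *
plan((.588,.0355,.26),.0733)
E
```

```text
plan [-0.0029  0.2844  0.0086] [-0.0001 -0.0011  0.0001]
```

step_arm --xyz '[[-0.003,0.05,0.009],[-0.003,0.13,0.009],[-0.003,0.21,0.009],[-0.003,0.26,0.009],[-0.003,0.285,0.009],[-0.003,0.285,0.009],[-0.003,0.285,0.009]]' --rotation '[[0,0,0],[0,0,0],[0,0,0],[0,0,0],[0,0,0],[0,0,0],[0,0,0]]' --grip 0.5 --force 20

```text
clock: 3.7
tcp_pos: [0.5883, 0.0358, 0.2606]
orientation: [-1.57, -0.058, 0.055]
contact_force: [1.7, -0.1, 0.7]
grip_width: 0.0427
```

```bash
python3 - <<'E'
from h import *
o=r.get_obs();print(o['clock'],o['tcp_pos'],o['contact_force'],o['grip_width'])
f=snap('side','side2');print(proj(f,o['tcp_pos']-[0,0,.173]),proj(f,o['tcp_pos']-[0,0,.155]))
b=f['pixels'][130:240,240:350,::-1]; cv2.imwrite('pics/c3.png',cv2.resize(b,None,fx=5.4,fy=5.4,interpolation=cv2.INTER_CUBIC))
E
```

```text
3.7 [0.58834027 0.0357728  0.26057108] [ 1.68611097 -0.10540884  0.66964301] 0.04271609919079787
[298.7807281  194.46982876] [298.57217283 188.89633497]
```

View pics/c3.png

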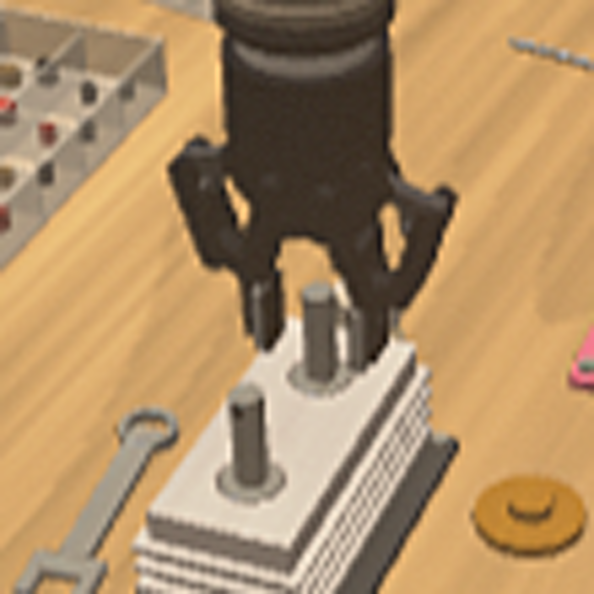

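Side crop: the rod (320,335) stands between the fingers (266,345) and (370,362), slightly nearer the right one. I'll narrow the jaws and check for contact.

step_arm --xyz '[[0,0,0],[0,0,0],[0,0,0],[0,0,0]]' --rotation '[[0,0,0],[0,0,0],[0,0,0],[0,0,0]]' --grip 0.76

```text
clock: 4.25
tcp_pos: [0.5883, 0.0357, 0.2606]
orientation: [-1.57, -0.058, 0.055]
contact_force: [-0.0, 0.0, 0.0]
grip_width: 0.0206
```

```bash
python3 - <<'E'
from h import *
o=r.get_obs();print(o['clock'],o['tcp_pos'],o['contact_force'],o['grip_width'],o['moment'])
f=snap('side','side3')
b=f['pixels'][150:220,260:340,::-1]; cv2.imwrite('pics/c4.png',cv2.resize(b,None,fx=8,fy=8,interpolation=cv2.INTER_CUBIC))
E
```

```text
4.25 [0.58830794 0.03570518 0.26064782] [-0.04399529  0.04548258  0.04292604] 0.02063202562865739 [-0.01578445  0.01865215 -0.01872477]
```

View pics/c4.png

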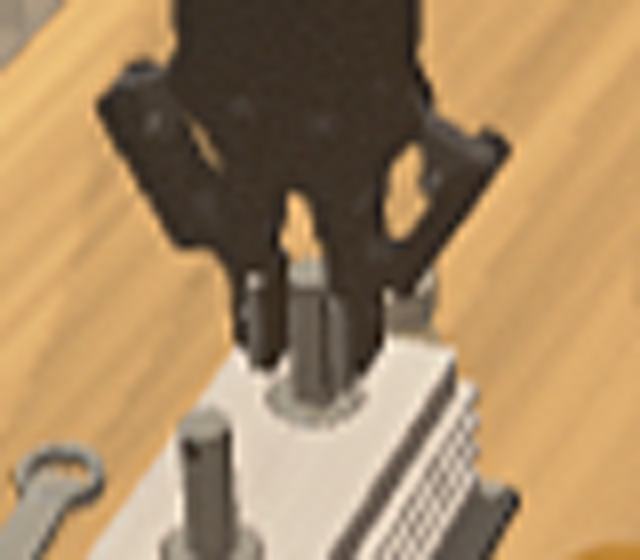

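step_arm --xyz '[[-0.003,0,0],[-0.0065,0,0],[-0.0065,0,0],[-0.0065,0,0]]' --rotation '[[0,0,0],[0,0,0],[0,0,0],[0,0,0]]' --grip 0.76

```text
clock: 4.8
tcp_pos: [0.5864, 0.0356, 0.2606]
orientation: [-1.57, -0.058, 0.055]
contact_force: [0.2, 0.2, -0.1]
grip_width: 0.0205
```

step_arm --xyz '[[0,0,0],[0,0,0],[0,0,0],[0,0,0]]' --rotation '[[0,0,0],[0,0,0],[0,0,0],[0,0,0]]' --grip 0.9 --force 30

```text
clock: 5.3
tcp_pos: [0.5864, 0.0356, 0.2607]
orientation: [-1.57, -0.058, 0.055]
contact_force: [0.1, 0.2, 0.5]
grip_width: 0.0147
```

```bash
python3 - <<'E'
from h import *
o=r.get_obs();print(o['clock'],o['tcp_pos'],o['contact_force'],o['grip_width'],o['moment'])
f=snap('side','side4')
b=f['pixels'][150:220,260:340,::-1]; cv2.imwrite('pics/c5.png',cv2.resize(b,None,fx=8,fy=8,interpolation=cv2.INTER_CUBIC))
E
```

```text
5.3 [0.58640853 0.03561794 0.26067852] [0.13101735 0.17472965 0.47733656] 0.014688412725974617 [-0.00347146 -0.08852887 -0.04513616]
```

View pics/c5.png

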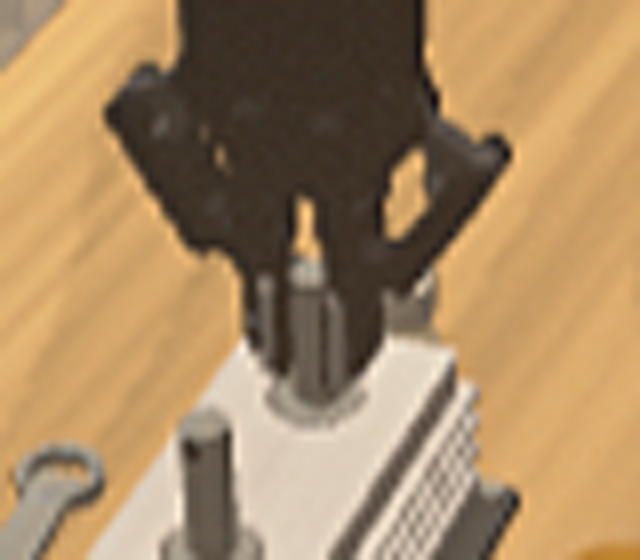

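The lateral force is tiny, so the jaws are centred. I'll lift 10 mm.

step_arm --xyz '[[0,-0.005,0],[0,-0.012,0],[0,-0.02,0],[0,-0.028,0],[0,-0.034,0],[0,-0.034,0],[0,-0.034,0],[0,-0.034,0]]' --rotation '[[0,0,0],[0,0,0],[0,0,0],[0,0,0],[0,0,0],[0,0,0],[0,0,0],[0,0,0]]'

```text
clock: 6.35
tcp_pos: [0.5863, 0.0356, 0.2707]
orientation: [-1.57, -0.057, 0.055]
contact_force: [-0.0, -0.3, -0.7]
grip_width: 0.0151
```

```bash
python3 - <<'E'
from h import *
o=r.get_obs();print(o['clock'],o['tcp_pos'],o['contact_force'],o['grip_width'],o['moment'])
f=snap('side','side5')
print(r.get_obs()['contact_force'])
b=f['pixels'][150:220,260:340,::-1]; cv2.imwrite('pics/c6.png',cv2.resize(b,None,fx=8,fy=8,interpolation=cv2.INTER_CUBIC))
E
```

```text
6.35 [0.58633967 0.03556781 0.27074192] [-0.04622237 -0.31254824 -0.67523447] 0.015091250433600397 [-0.01068218 -0.02815415  0.00099764]
[-0.15487156 -0.22966894 -1.11507807]
```

View pics/c6.png

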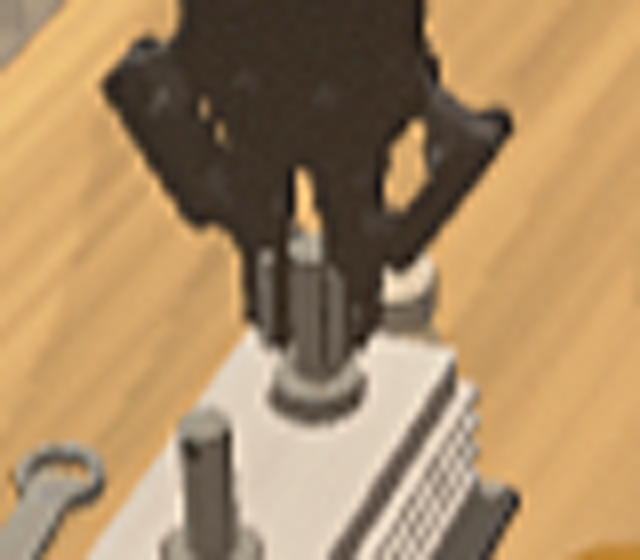

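The skirt is visibly up. Fz is about −0.7 to −1.1 N, so probably the light one. I'll take a few more readings.

step_arm --xyz '[[0,0,0],[0,0,0],[0,0,0]]' --rotation '[[0,0,0],[0,0,0],[0,0,0]]'

```text
clock: 6.78
tcp_pos: [0.5864, 0.0356, 0.2708]
orientation: [-1.57, -0.058, 0.055]
contact_force: [0.1, 0.6, -1.1]
grip_width: 0.015
```

step_arm --xyz '[[0,0,0],[0,0,0]]' --rotation '[[0,0,0],[0,0,0]]'

```text
clock: 7.02
tcp_pos: [0.5863, 0.0356, 0.2707]
orientation: [-1.57, -0.058, 0.055]
contact_force: [-0.1, -0.2, -1.0]
grip_width: 0.015
```

step_arm --xyz '[[0,0.006,0],[0,0.012,0],[0,0.019,0],[0,0.026,0],[0,0.032,0],[0,0.035,0],[0,0.035,0],[0,0.035,0]]' --rotation '[[0,0,0],[0,0,0],[0,0,0],[0,0,0],[0,0,0],[0,0,0],[0,0,0],[0,0,0]]'

```text
clock: 8.02
tcp_pos: [0.5865, 0.0356, 0.2606]
orientation: [-1.57, -0.058, 0.055]
contact_force: [-0.1, -0.2, 5.2]
grip_width: 0.0151
```

step_arm --xyz '[[0,0,0],[0,0,0],[0,0,0],[0,0,0]]' --rotation '[[0,0,0],[0,0,0],[0,0,0],[0,0,0]]' --grip 0.5

```text
clock: 8.52
tcp_pos: [0.5865, 0.0356, 0.2605]
orientation: [-1.57, -0.058, 0.055]
contact_force: [0.1, -0.2, -0.3]
grip_width: 0.0428
```

```bash
python3 - <<'E'
from h import *
o=r.get_obs();print(o['clock'],o['tcp_pos'],o['contact_force'],o['grip_width'],o['joints'].round(2))
f=snap('side','side6')
b=f['pixels'][150:220,260:340,::-1]; cv2.imwrite('pics/c7.png',cv2.resize(b,None,fx=8,fy=8,interpolation=cv2.INTER_CUBIC))
E
```

```text
8.525 [0.58645238 0.03562485 0.26051867] [ 0.07354796 -0.21989629 -0.34918348] 0.04279509032482072 [ 0.2   0.55 -0.48  1.86  0.34  0.81 -0.39]
```

View pics/c7.png

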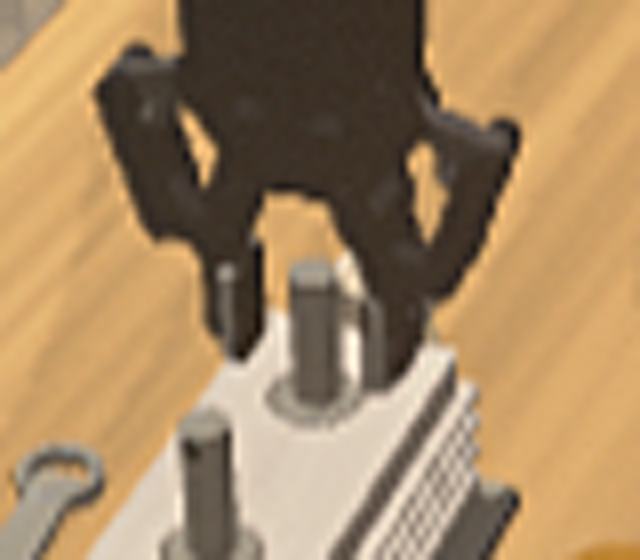

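Right piston is fully home again (skirt flush at (315,400) in the crop) and weighs about 1 N, so it's the light one. Next is the left rod, 84 mm along tool +z.

step_arm --xyz '[[0,-0.05,0],[0,-0.14,0],[0,-0.21,0.005],[0,-0.23,0.05],[0,-0.23,0.12],[0,-0.23,0.2],[0,-0.23,0.26],[0,-0.23,0.279],[0,-0.23,0.279],[0,-0.23,0.279]]' --rotation '[[0,0,0],[0,0,0],[0,0,0],[0,0,0],[0,0,0],[0,0,0],[0,0,0],[0,0,0],[0,0,0],[0,0,0]]'

```text
clock: 9.82
tcp_pos: [0.5805, 0.118, 0.3294]
orientation: [-1.571, -0.056, 0.054]
contact_force: [-0.5, -0.4, -0.7]
grip_width: 0.0426
```

```bash
python3 - <<'E'
from h import *
o=r.get_obs();print(o['clock'],o['tcp_pos'],o['contact_force'],o['grip_width'],o['joints'].round(2))
plan((.58645-.00615,.0356+.0835,.260),.0733)
f=snap('side','side7')
b=f['pixels'][140:240,250:340,::-1]; cv2.imwrite('pics/c8.png',cv2.resize(b,None,fx=6,fy=6,interpolation=cv2.INTER_CUBIC))
E
```

```text
9.825 [0.5805227  0.11801905 0.3293557 ] [-0.46272419 -0.39504395 -0.70110769] 0.042605995461341736 [ 0.1   0.48 -0.53  1.8   0.29  0.94 -0.49]
plan [-0.0009  0.2312  0.0038] [ 0.0004 -0.002   0.0011]
```

View pics/c8.png

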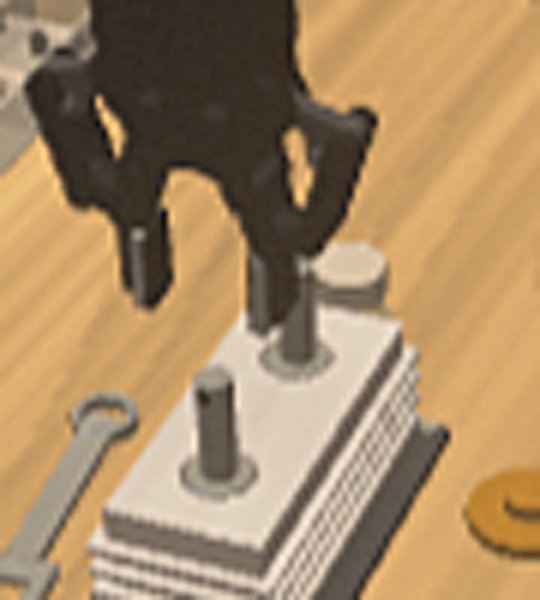

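The fingers are high over the left rod (rod top at crop (213,372)). I'll descend, then look.

step_arm --xyz '[[-0.001,0.06,0.003],[-0.001,0.13,0.003],[-0.001,0.19,0.003],[-0.001,0.22,0.003],[-0.001,0.23,0.003],[-0.001,0.23,0.003],[-0.001,0.23,0.003]]' --rotation '[[0,-0.002,0.001],[0,-0.002,0.001],[0,-0.002,0.001],[0,-0.002,0.001],[0,-0.002,0.001],[0,-0.002,0.001],[0,-0.002,0.001]]'

```text
clock: 10.75
tcp_pos: [0.5806, 0.119, 0.2611]
orientation: [-1.57, -0.059, 0.056]
contact_force: [-0.3, 0.7, 0.6]
grip_width: 0.043
```

```bash
python3 - <<'E'
from h import *
o=r.get_obs();print(o['clock'],o['tcp_pos'],o['contact_force'],o['grip_width'],o['joints'].round(2))
f=snap('side','side8')
b=f['pixels'][160:230,240:320,::-1]; cv2.imwrite('pics/c9.png',cv2.resize(b,None,fx=8,fy=8,interpolation=cv2.INTER_CUBIC))
E
```

```text
10.75 [0.58057973 0.11899275 0.26105884] [-0.27347086  0.67854712  0.57585878] 0.043042331464015295 [ 0.07  0.56 -0.49  1.85  0.35  0.82 -0.54]
```

View pics/c9.png

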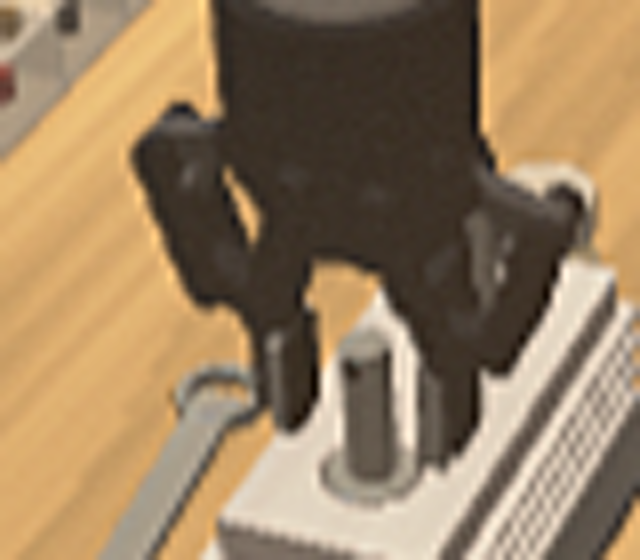

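The rod (368,410) is centred between the fingers. Close and lift.

step_arm --xyz '[[0,0,0],[0,0,0],[0,0,0],[0,0,0],[0,0,0]]' --rotation '[[0,0,0],[0,0,0],[0,0,0],[0,0,0],[0,0,0]]' --grip 0.9 --force 30

```text
clock: 11.42
tcp_pos: [0.5808, 0.1191, 0.2615]
orientation: [-1.57, -0.059, 0.055]
contact_force: [0.3, 0.0, 4.8]
grip_width: 0.0156
```

```bash
python3 - <<'E'
from h import *
o=r.get_obs();print(o['clock'],o['tcp_pos'],o['contact_force'],o['grip_width'],o['moment'])
f=snap('side','side9')
b=f['pixels'][160:230,240:320,::-1]; cv2.imwrite('pics/c10.png',cv2.resize(b,None,fx=8,fy=8,interpolation=cv2.INTER_CUBIC))
print(r.get_obs()['contact_force'])
E
```

```text
11.425 [0.58084734 0.11905191 0.26151693] [0.30911981 0.0400223  4.83644553] 0.015587321425815513 [-0.11725035 -0.00576023 -0.00467549]
[ 5.12384775e-01 -4.36603900e-03  5.99014194e+00]
```

View pics/c10.png

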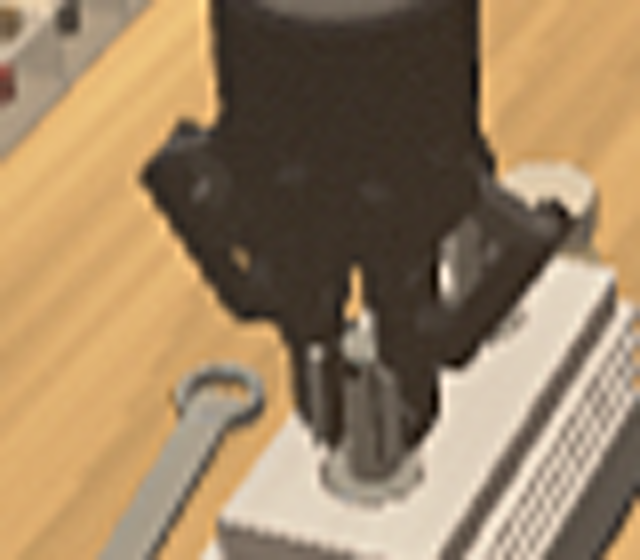

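step_arm --xyz '[[0,-0.005,0],[0,-0.012,0],[0,-0.02,0],[0,-0.028,0],[0,-0.034,0],[0,-0.034,0],[0,-0.034,0],[0,-0.034,0]]' --rotation '[[0,0,0],[0,0,0],[0,0,0],[0,0,0],[0,0,0],[0,0,0],[0,0,0],[0,0,0]]'

```text
clock: 12.48
tcp_pos: [0.5807, 0.119, 0.2716]
orientation: [-1.57, -0.059, 0.056]
contact_force: [-0.2, 0.1, -5.0]
grip_width: 0.0152
```

```bash
python3 - <<'E'
from h import *
o=r.get_obs();print(o['clock'],o['tcp_pos'],o['contact_force'],o['grip_width'],o['moment'])
f=snap('side','side10')
b=f['pixels'][160:230,240:320,::-1]; cv2.imwrite('pics/c11.png',cv2.resize(b,None,fx=8,fy=8,interpolation=cv2.INTER_CUBIC))
print(r.get_obs()['contact_force'])
E
```

```text
12.475 [0.58071893 0.11903217 0.27160381] [-0.15146366  0.1090015  -4.96993664] 0.01517757829311448 [ 0.0040291  -0.01967187 -0.00365853]
[ 0.42435522 -0.80789997 -4.93184482]
```

step_arm --xyz '[[0,0,0],[0,0,0]]' --rotation '[[0,0,0],[0,0,0]]'

```text
clock: 12.78
tcp_pos: [0.5807, 0.119, 0.2716]
orientation: [-1.57, -0.059, 0.056]
contact_force: [-0.1, -0.3, -4.4]
grip_width: 0.0148
```

View pics/c11.png

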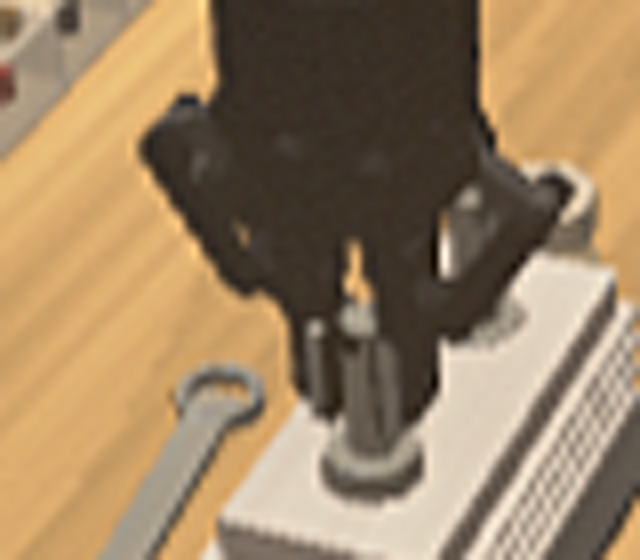

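About 4.5–5 N, so the left piston is the heavy one. Lower it home, release, re-grip, then draw 30 mm.

step_arm --xyz '[[0,0.006,0],[0,0.012,0],[0,0.019,0],[0,0.026,0],[0,0.032,0],[0,0.035,0],[0,0.035,0],[0,0.035,0]]' --rotation '[[0,0,0],[0,0,0],[0,0,0],[0,0,0],[0,0,0],[0,0,0],[0,0,0],[0,0,0]]'

```text
clock: 13.78
tcp_pos: [0.5808, 0.1191, 0.2615]
orientation: [-1.57, -0.059, 0.055]
contact_force: [-1.1, 0.1, 2.3]
grip_width: 0.0152
```

step_arm --xyz '[[0,0,0],[0,0,0],[0,0,0],[0,0,0]]' --rotation '[[0,0,0],[0,0,0],[0,0,0],[0,0,0]]' --grip 0.7

```text
clock: 14.28
tcp_pos: [0.5809, 0.1191, 0.2615]
orientation: [-1.57, -0.06, 0.055]
contact_force: [-0.6, 0.1, 0.1]
grip_width: 0.0255
```

step_arm --xyz '[[0,0,0],[0,0,0],[0,0,0],[0,0,0],[0,0,0]]' --rotation '[[0,0,0],[0,0,0],[0,0,0],[0,0,0],[0,0,0]]' --grip 0.9 --force 35

```text
clock: 14.9
tcp_pos: [0.581, 0.1192, 0.2616]
orientation: [-1.57, -0.06, 0.055]
contact_force: [-0.2, 0.3, 2.2]
grip_width: 0.0151
```

```bash
python3 - <<'E'
from h import *
o=r.get_obs();print(o['clock'],o['tcp_pos'],o['contact_force'],o['grip_width'],o['moment'])
print(R.from_rotvec(o['orientation']).as_matrix()[:,1])
E
```

```text
14.9 [0.58095647 0.11915544 0.26159816] [-0.19662882  0.34854111  2.15063682] 0.01514447509068313 [-0.08519863  0.09637788 -0.04542225]
[ 2.83233850e-03 -4.81047657e-05 -9.99995988e-01]
```

step_arm --xyz '[[0,-0.006,0],[0,-0.013,0],[0,-0.02,0],[0,-0.027,0],[0,-0.034,0],[0,-0.041,0],[0,-0.048,0],[0,-0.05,0],[0,-0.05,0]]' --rotation '[[0,0,0],[0,0,0],[0,0,0],[0,0,0],[0,0,0],[0,0,0],[0,0,0],[0,0,0],[0,0,0]]'

```text
clock: 16.02
tcp_pos: [0.5809, 0.1191, 0.2766]
orientation: [-1.57, -0.06, 0.055]
contact_force: [-0.5, -0.1, -4.2]
grip_width: 0.0153
```

step_arm --xyz '[[0,-0.006,0],[0,-0.013,0],[0,-0.02,0],[0,-0.027,0],[0,-0.034,0],[0,-0.041,0],[0,-0.048,0],[0,-0.051,0],[0,-0.051,0],[0,-0.051,0]]' --rotation '[[0,0,0],[0,0,0],[0,0,0],[0,0,0],[0,0,0],[0,0,0],[0,0,0],[0,0,0],[0,0,0],[0,0,0]]'

```text
clock: 17.27
tcp_pos: [0.5808, 0.1191, 0.2918]
orientation: [-1.57, -0.06, 0.055]
contact_force: [-0.3, 0.3, -4.7]
grip_width: 0.015
```

```bash
python3 - <<'E'
from h import *
o=r.get_obs();print(o['clock'],o['tcp_pos'],o['contact_force'],o['grip_width'],o['moment'],o['orientation'])
f=snap('side','side11')
b=f['pixels'][150:240,230:330,::-1]; cv2.imwrite('pics/c12.png',cv2.resize(b,None,fx=6.5,fy=6.5,interpolation=cv2.INTER_CUBIC))
print(r.get_obs()['contact_force'])
f=snap('top','top2')
cv2.imwrite('pics/c13.png',cv2.resize(f['pixels'][100:240,200:400,::-1],None,fx=3,fy=3,interpolation=cv2.INTER_CUBIC))
E
```

```text
17.275 [0.58079394 0.11914628 0.29183306] [-0.27385209  0.25222631 -4.71690293] 0.014956242315008908 [-0.00069041  0.06514739  0.01425803] [-1.57025103 -0.05953133  0.05528199]
[-0.09626219  0.53548768 -3.53277065]
```

View pics/c12.png

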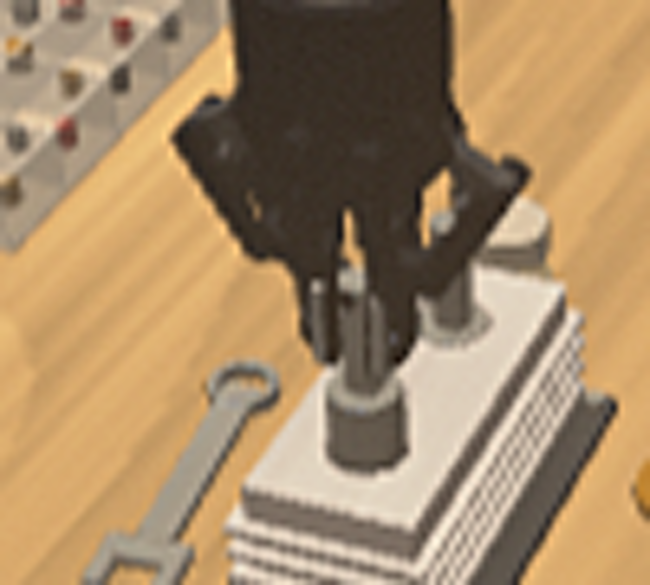

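View pics/c13.png

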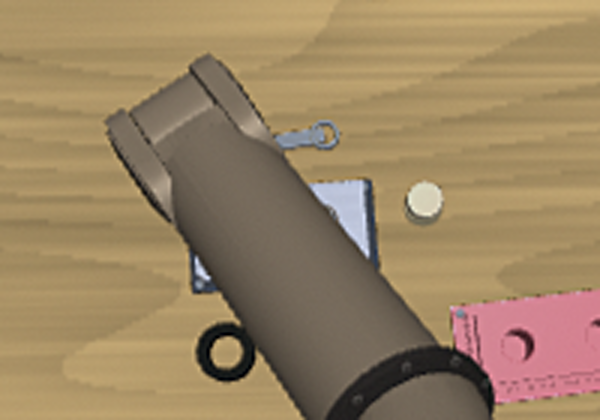

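```bash
python3 - <<'E'
from h import *
f=load('side11')
for z in (.075,.1,.105,.110,.125,.15,.155,.16): print(z,((proj(f,[.5805,.119,z])-[230,150]+.5)*6.5).round(1))
b=f['pixels'][185:230,270:305,::-1]; cv2.imwrite('pics/c14.png',cv2.resize(b,None,fx=13,fy=13,interpolation=cv2.INTER_CUBIC))
E
```

```text
0.075 [371.9 443.5]
0.1 [368.8 392.5]
0.105 [368.2 382.1]
0.11 [367.6 371.7]
0.125 [365.7 340. ]
0.15 [362.4 286.1]
0.155 [361.8 275.2]
0.16 [361.1 264.1]
```

View pics/c14.png

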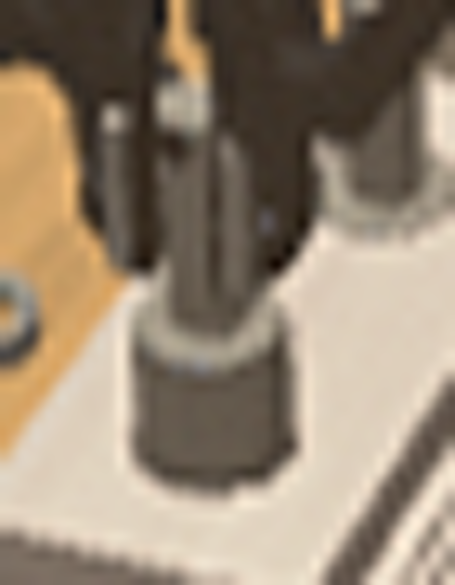

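Skirt height in the crop is about 9.6 px (rows 365→490 at 13×), against 9.45 px expected for 30 mm. The dark ring is at the block's top face and the other piston is flush. Bystanders in view are unmoved. Handing in.

```bash
python3 - <<'E'
from h import *
o=r.get_obs();print(o['clock'],o['tcp_pos'],abs(o['qvel']).max(),o['contact_force'],o['grip_width'])
print(r.hand_in())
E
```

```text
17.375 [0.58082706 0.11913082 0.29183302] 0.0012568028464518587 [ 0.22234005 -0.2352977  -5.3929139 ] 0.01488694958364466
the job is handed in; nothing more can be done
None
```

I lifted each piston about 10 mm by its rod and set it back fully home. The heavier one is the left (+y) piston, and it is now drawn 30 mm and still held in the gripper. I handed in at 17.4 s of the 64 s allowed; no verdict comes back.

- **Weights felt:** the right (−y) piston read about 1 N and the left about 4.5–5 N. The readings scattered by around 0.5–1 N, but the gap is clear.
- **Draw:** the TCP rose 30.2 mm. The side picture gives about 30.5 mm of skirt out, with the dark ring only faintly visible at the block's top.
- **Binding:** sideways force at the wrist stayed around 0.5 N or less at the draw readings, so there was no sign of binding.
- **Other piston and bystanders:** the right piston looks flush with the block. The spanner, tyre and paint jar look unmoved where I could see them. The arm hid part of the top view, so I did not re-check the gear, glue, mouse and driver.
- **One disagreement:** my bore positions from the two cameras differed by about 6–8 mm. I centred the jaws on the rods from the side close-ups instead, and checked with the wrist force.

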